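Unlatch and open the sample transport case

TASK

Open the sample transport case so that today's tubes can be packed: lift the thumb end of its draw latch out and up past centre until the hook comes off the keeper, keeping the lid shut meanwhile. Then swing the lid up until it stands at least 60 degrees open, leave it there and let go. Do not disturb the bottle, the needle packet and the tape roll beside the case.

Things in the scene. Friction and masses are not known exactly. Their poses are not given: they have to be found in the camera images.
- case: sample transport case, fixed to the worktop: grey panels, aluminium edges; 150 mm deep (x), 240 wide (y), 147 high, of which the top 27 are the lid. Origin: centre of the underside. x points from its front to its rear, z up; front face at x = -75 mm. A steel over-centre draw latch is in the middle of the front face; a low steel bow stands on the lid near its front edge
- lever_pivot (a point): the latch lever's pivot axis (along the case's y): 16 mm before the front face, 100 mm above the worktop, in two cheeks 33 mm wide overall
- lever_tip (a point): rolled thumb edge (6 mm thick) at the lever's free end, mid-width, 63 mm from the pivot; moves with the lever. The lever is a steel channel 24 mm wide (along y), sides about 10 mm deep. Shut, it hangs down before the face, flared outward: thumb edge 34.5 mm before the face, 39.5 mm above the worktop, free space behind it and 90 mm to either side
- latch_lever (a joint): lever angle, rad: 0 shut (thumb end down), growing as the thumb end swings out from the face and up about lever_pivot; stop at 2.0. It resists (up to about 6 N at the thumb edge) until dead centre near 0.35, then the draw spring drives it on to about 1.1; beyond that it moves easily and stays where left. By 1.7 the hook has cleared the keeper
- latch_hook (a joint): swing of the hook on the lever, rad: 0 shut, growing as the hook turns away from the lid; up to about 1.3 it may still be over the keeper; a small spring at its pivot throws it outward to its stop at 2.1 once its nose is above the keeper's lip
- hook_nose (a point): round nose, 5 mm thick and 12 mm wide, of the hook that comes up from the lever; shut, it lies on the keeper, 8 mm before the front face and 136 mm above the worktop
- keeper (a point): seat of the nose in the keeper on the lid's front, a small steel ledge with an upturned lip 5.5 mm high; moves with the lid
- lid_bow (a point): middle of the lid's steel bow, an 8 mm round bar along the case's y, 74 mm straight, on two posts 90 mm apart; bar centre 32 mm above the lid (179 mm above the worktop when shut), 22 mm behind the front face; moves with the lid
- lid_hinge (a point): middle of the lid's hinge axis (along the case's y), at the rear face of the case, 120 mm above the worktop
- case_lid (a joint): lid angle, rad: 0 shut, growing as its front edge rises, stop at 1.75. Stiff friction hinge: the lid stays at any angle; 5 to 8 N at the bow lifts it. The latch holds it shut while the hook is on the keeper
- bottle: bystander: brown glass bottle, 60 mm thick, 142 mm high, standing right of the case; origin: centre of its underside
- needle_pack: bystander: flat needle packet, 30 x 86 x 9 mm, lying right of the case's front; origin: centre of its underside
- tape_roll: bystander: roll of tape, 33 mm thick, 34 mm high, standing behind the case's right half; origin: centre of its underside

How it is judged:
By the outcome, as a careful person would: the job done as asked, in the order asked, and still so for the second after the job is handed in, with the robot touching nothing.
It also fails if it takes over 50 s, if anything falls off the work surface, if the arm or the gripper's body presses on something with over 40 N, if the wrist force passes 120 N, or if a joint passes its speed limit or range.

ROBOT

A 6-joint arm with a two-finger parallel gripper is mounted at the origin on a cart in front of the work surface, level with it; the furniture and walls round the work are solid. World frame = base frame: x ahead of the robot, y to its left, z up, the work surface at z = 0. Lengths are in m, angles in rad, forces in N, time in s.
With the tool pointing down it reaches from about 0.25 to 0.725 m from the base axis. Payload 4 kg.
Tool frame: the origin (TCP) lies midway between the tips of the shut fingers; the grasp point (between the pads) lies 19 mm behind it; z points along the fingers, y is the line along which they close (so a half turn about z gives the same grasp; the last joint's range is limited). The gripper opens to 85 mm and grips with 20 to 120 N. Pads are 22 mm wide; open, the fingers measure 114 mm over their backs; the gripper's body (76 mm by 85 mm) begins 54 mm behind the grasp point. The pads swing forward as they close: fully open they stand 13 mm farther back than shut.
Start: joints at [-1.12, 0.241, 0.005, 1.335, 0, 1.571], TCP at [0.218, -0.45, 0.231] pointing down, gripper open.
Joint ranges: [-2.72, 2.72], [-1.05, 1.87], [-1.09, 1.28], [-1.99, 2.15], [-1.42, 1.44], [-3.14, 3.14]. Speed limits (rad/s): [2.79, 2.79, 3.14, 3.14, 3.14, 3.14].

INTERFACE

Orientations are given as a unit quaternion [x, y, z, w].
In Python, from workcell import bot gives the robot as it stands. The module is installed in compiled form; this text tells all that it offers.
- The arm moves only by the tool drive_tool, never from a script. Its arguments are lists of equal length, an entry for each row: "slide": the shift along the tool's x, y, z scaled (see below), a list of three; "rotation": the turn, a rotation vector about the tool's x, y, z scaled (see below), a list of three. A call has exactly 8 rows; each row is the pose to reach, as a shift and turn from the pose commanded when the call began, along the tool's axes at that moment; what a row does not reach only later rows make up. The controller multiplies each number of a shift by 250 mm and each number of a turn by 0.5 rad. A row lasts 1/8 s, in which the tool goes at most 62.5 mm and 10.7 degrees, less where a joint would pass 70% of its speed; a pose out of reach is approached as far as the arm can. A call with a number of a shift or a turn outside -1 to 1 is refused whole. A call with a gripper value outside its range is refused whole. "gripper" is the opening, from 0 (shut) to 1 (fully open), set as the call begins (left out, the last holds). The fingers move at their own pace and stop on an object; the grip force is fixed at half the most. Time passes only in rows, so rows that repeat a pose let the fingers close, or fill a call up. It gives the time, the measured TCP pose, the force, the opening and the grip force at its end, in the units of the state.
- bot.get_obs(): the state, without advancing time (a new reading comes with each control period).
- bot.camera(name): name is "side" or "top"; returns a dict with "image" (384x512x3 uint8, red, green, blue), "z_map" (384x512 float32, m along the optical axis (not along the pixel's ray), 0 where there is no reading), "camera_matrix" (3x3 intrinsics, pixels), "k1" (the pictures are not rectified: a ray, as slopes to the right and down, at radius r is drawn at 1 + k1 r^2 times it, then the intrinsics apply), "xyz" and "orientation" of the camera in the world. Camera axes: x right, y up, looking along -z (the intrinsics and any distortion apply to the point x, -y, -z); pixel columns grow to the right and rows downward; lengths in m; the calibration is good to about 2 mm. A picture is of the moment at which its call begins.
- bot.job_done(): hands the job in; it is judged then, once.
The state is a dict: "clock": time; "joint_pos": joint angles; "joint_vel": joint speeds; "tau": joint torques, N m; "eef_pos": TCP position; "tool_rot": TCP orientation; "ft_force": force on the tool from outside, world axes, zero at the start; "ft_torque": the same for the moment, N m; "grip_width": finger opening in m; "grasp_force": force on a finger pad.
Only numpy, scipy, OpenCV 4.12 (cv2) and the standard library are available. Lean on these libraries where they do the work, as an engineer would, in place of code of your own. Each camera call takes 0.05 s, during which the arm holds its last target. There are 200 camera calls.

## Working session

There is one attempt and no reset: what is moved stays moved. The work goes in short steps, Python scripts to look and compute and a tool call to move; the robot and the scene stay as the last step left them, time stands still between calls to the robot, and variables do not carry over. Pictures are saved under pics/ and viewed, at most 10 in all, crops included, and the job is handed in when it is done.

Besides the shell and the picture viewer there is one more tool, called after "Emit:" as name(argument=value, ...), one argument or row to a line, values as JSON. drive_tool: Moves the arm, as the interface text tells. Shifts and turns lie within -1 to 1; 1 stands for 250 mm of shift or 0.5 rad of turn. Its arguments: {"type":"object","properties":{"slide":{"type":"array","items":{"type":"array","items":{"type":"number"}}},"rotation":{"type":"array","items":{"type":"array","items":{"type":"number"}}},"gripper":{"type":"number"}},"required":["slide","rotation"]}

```bash
mkdir -p pics; cat > h.py <<'E'
import numpy as np, cv2
from workcell import bot
from scipy.spatial.transform import Rotation as R
def cam(n):
    c=bot.camera(n); K=np.array(c["camera_matrix"]);z=c["z_map"]
    v,u=np.mgrid[0:384,0:512].astype(float)
    d=np.stack([(u-K[0,2])/K[0,0],(v-K[1,2])/K[1,1]],-1); s=d.copy()
    for _ in range(10): s=d/(1+c["k1"]*(s**2).sum(-1,keepdims=True))
    p=np.stack([s[...,0]*z,-s[...,1]*z,-z],-1)
    o=R.from_quat(c["orientation"])
    P=(p.reshape(-1,3)@o.as_matrix().T+np.array(c["xyz"])).reshape(384,512,3)
    P[z==0]=np.nan
    return c,P
def save(c,f): cv2.imwrite('pics/'+f,c["image"][...,::-1])
E
python3 - <<'E'
from h import *
o=bot.get_obs();print(o)
a=[]
for n in("side","top"):
    c,P=cam(n);np.save(n+'.npy',P);a.append(c["image"]);print(n,c["xyz"],c["orientation"])
    save(c,n+'.png')
E
```

```text
{'clock': 0.0, 'joint_pos': array([-1.11998877e+00,  2.41430413e-01,  3.69934431e-03,  1.33516030e+00,
        3.43083942e-06,  1.57080490e+00]), 'joint_vel': array([-0.00120577, -0.00133496,  0.00120701,  0.0004603 ,  0.00091834,
       -0.00020273]), 'tau': array([ 5.62772657e-04, -3.72318041e+01,  2.52407652e+01,  1.68340013e-02,
       -5.66372728e-05, -1.39186113e-06]), 'eef_pos': array([ 0.21757328, -0.44948141,  0.23039473]), 'tool_rot': array([ 9.74704366e-01,  2.23495641e-01, -2.32452902e-04, -1.02140377e-03]), 'ft_force': array([-0.06095613, -0.30322339, -0.53767646]), 'ft_torque': array([-0.00636506,  0.00549794,  0.05296038]), 'grasp_force': 0.0, 'grip_width': 0.08535913053548322}
side [ 0.49435384 -1.04834812  0.58672793] [ 0.4807879  -0.028165   -0.06244118  0.87415721]
top [ 0.36836064 -0.36116594  1.00741082] [ 0.09149636 -0.08302257 -0.65888784  0.74202593]
```

View pics/side.png

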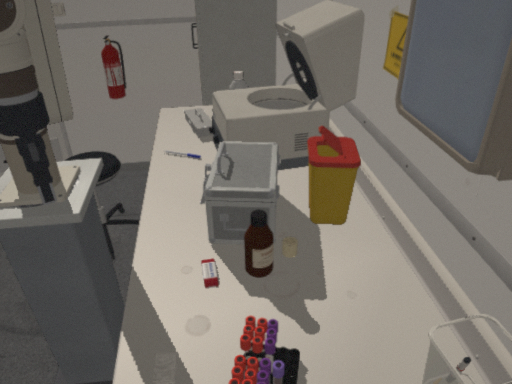

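View pics/top.png

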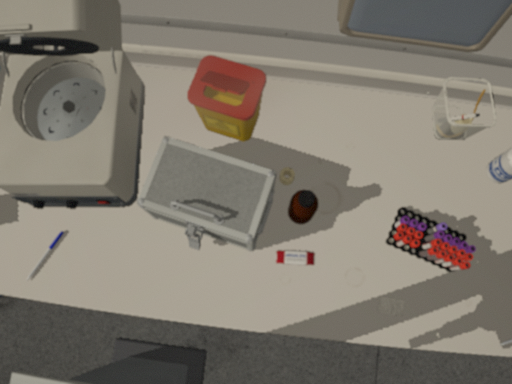

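Side view: case at about (243,190), bottle (259,245), packet (210,272). Top view: lid corners at about (168,140), (273,175), (250,245) and (142,205), latch (195,236), bow (200,208), bottle (303,207), packet (295,258), tape (287,176).

```bash
python3 - <<'E'
from h import *
P=np.load('top.npy'); S=np.load('side.npy')
roi=np.zeros((384,512),bool); roi[130:255,135:280]=1
m=roi&(abs(P[...,2]-.147)<.008)
r=cv2.minAreaRect((P[m][:,:2]*1000).astype(np.float32)); print('lid',r,np.median(P[m][:,2]))
c,s=None,None
box=cv2.boxPoints(r);print(box)
# case frame from rect: short side=x
e=[box[1]-box[0],box[2]-box[1]]; e=min(e,key=np.linalg.norm); ex=e/np.linalg.norm(e)
if ex[0]<0: ex=-ex
ey=np.array([-ex[1],ex[0]]); C=np.array(r[0])
print('yaw',np.degrees(np.arctan2(ex[1],ex[0])),'C',C)
np.save('case.npy',np.r_[C/1000,np.arctan2(ex[1],ex[0])])
def loc(Q): d=Q[:,:2]*1000-C; return np.c_[d@ex,d@ey,Q[:,2]*1000]
for nm,I in(('top',P),('side',S)):
    Q=loc(I.reshape(-1,3)); 
    b=(abs(Q[:,0]+53)<12)&(abs(Q[:,1])<60)&(Q[:,2]>165)&(Q[:,2]<200); print(nm,'bow',b.sum(),np.median(Q[b],0),Q[b].min(0) if b.any() else 0,Q[b].max(0) if b.any() else 0)
    b=(Q[:,0]<-80)&(Q[:,0]>-130)&(abs(Q[:,1])<50)&(Q[:,2]>20); print(nm,'latch',b.sum(),np.median(Q[b],0),Q[b].min(0),Q[b].max(0))
    b=(Q[:,0]<250)&(Q[:,0]>-150)&(Q[:,1]<-128)&(Q[:,1]>-300)&(Q[:,2]>20); 
    print(nm,'bottle',b.sum(),Q[b].min(0),Q[b].max(0))
print('pack',loc(P[258:259,280:312].reshape(-1,3))[::8], 'tape',loc(P[170:182:5,287]))
E
```

```text
lid ((568.5731811523438, -231.2265625), (244.56703186035156, 170.49227905273438), 78.289306640625) 0.14826880145496413
[[ 460.28156  -333.66232 ]
 [ 627.22504  -368.26715 ]
 [ 676.8648   -128.7908  ]
 [ 509.92133   -94.185974]]
yaw -11.710692 C [ 568.57318115 -231.2265625 ]
top bow 223 [-45.48067981  -2.96668916 182.77469379] [-49.09384565 -48.91690664 166.96504821] [-41.10957103  48.41627994 187.22212422]
top latch 226 [-91.14457247  -2.77309887  91.91451766] [-104.64578703  -18.79725825   37.34060763] [-80.13915123  18.35841069 146.21149559]
top bottle 930 [  22.92479823 -221.34328309   20.10986838] [ 133.22631943 -128.15221408  146.95966628]
side bow 89 [-44.0610162  -17.74932867 180.30145074] [-48.73790363 -47.90807858 165.55586674] [-41.04040608  44.54760582 183.79915301]
side latch 107 [-89.44552424  -7.56474542  95.95369163] [-104.36096156  -16.73882018   37.21608094] [-80.3890988  16.4587871 142.7142501]
side bottle 1606 [  23.14156331 -221.24019195   20.023711  ] [ 132.54117189 -128.09874798  143.7044613 ]
pack [[ -61.60220599 -180.24990847    6.94378534]
 [ -56.53563883 -196.7213921    10.88356706]
 [ -51.2656808  -213.1765712    12.69988995]
 [ -45.13654504 -230.03398312    7.4181295 ]] tape [[ 125.52921936 -134.82834202   34.78082484]
 [ 124.19306416 -137.32173461    1.66502341]
 [ 103.60798804 -141.80456481   34.64431046]]
```

```bash
cat >> h.py <<'E'
CY=np.array([.5764,-.2329,0]); YAW=np.load('case.npy')[2]; RC=R.from_euler('z',YAW)
def W(p): return RC.apply(np.array(p)/1000)+CY      # case mm -> world m
def L(P): return RC.inv().apply(np.asarray(P)-CY)*1000
def Rl(p):  # lever tool: pitch p deg below horizontal, y=case y
    a=np.radians(p);s,c=np.sin(a),np.cos(a)
    return RC*R.from_matrix(np.array([[-s,0,-c],[0,1,0],[c,0,-s]]).T)
def Rb(p):  # bow tool: y_tool = forward, closing in x-z plane
    return Rl(p)*R.from_euler('z',90,degrees=True)
def tcp(g,rot,d=.019): return W(g)+rot.apply([0,0,d])   # grasp point case mm -> TCP
def rows(tg):  # list of (pos,rot) -> scaled rows
    o=bot.get_obs();p0=o["eef_pos"];r0=R.from_quat(o["tool_rot"])
    for p,r in tg:
        s=r0.inv().apply(p-p0)/.25; t=(r0.inv()*r).as_rotvec()/.5
        print(np.round(s,3).tolist(),np.round(t,3).tolist())
def st():
    o=bot.get_obs();r=R.from_quat(o["tool_rot"])
    print('t',round(o["clock"],2),'tcp case',L(o["eef_pos"]).round(1),'grasp',L(o["eef_pos"]-r.apply([0,0,.019])).round(1),'z',(RC.inv()*r).apply([0,0,1]).round(3),'y',(RC.inv()*r).apply([0,1,0]).round(3),'F',o["ft_force"].round(1),'w',round(o["grip_width"],4),'q',o["joint_pos"].round(2))
def lev(th,rad=55): a=np.radians(17)+th; return [-91-rad*np.sin(a),0,100-rad*np.cos(a)]
E
python3 - <<'E'
from h import *
P=np.load('top.npy');Q=L(P.reshape(-1,3))
b=(abs(Q[:,0]+53)<14)&(abs(Q[:,1])<37)&(Q[:,2]>172)&(Q[:,2]<200)
print('bow slope',np.degrees(np.polyfit(Q[b][:,1],Q[b][:,0],1)[0]))
b=(Q[:,2]>135)&(Q[:,2]<158)&(Q[:,0]>40)&(Q[:,0]<110)&(abs(Q[:,1])<110)
y=Q[b]; e=[(k+5,y[(y[:,1]>=k)&(y[:,1]<k+10)][:,0].max()) for k in range(-110,110,10)]
e=np.array(e);f=np.polyfit(e[:,0],e[:,1],1);print('rear edge',f,np.degrees(f[0]))
r=Rl(45);st()
p=tcp(lev(0),r,-.06)
rows([(p,r)])
o=bot.get_obs();print((R.from_quat(o["tool_rot"]).inv()*r).magnitude())
E
```

```text
bow slope -0.10003919626914134
rear edge [3.43212364e-03 7.53011261e+01] 0.196646199093724
t 0.1 tcp case [-307.3 -285.   230.5] grasp [-307.3 -285.   249.5] z [-0.001  0.002 -1.   ] y [ 0.609 -0.793 -0.002] F [-0.3 -0.1  0.4] w 0.0855 q [-1.12  0.24  0.    1.34 -0.    1.57]
[1.195, -0.518, 0.564] [-1.928, -0.659, -4.65]
2.5386171118014764
```

Emit:
drive_tool(
  slide=[
    [0.1,-0.05,0],
    [0.2,-0.1,0],
    [0.35,-0.15,0],
    [0.5,-0.2,0.0],
    [0.6,-0.25,0],
    [0.7,-0.3,0],
    [0.75,-0.35,0],
    [0.8,-0.4,0],
  ],
  rotation=[
    [0,0,-0.12],
    [0,0,-0.24],
    [0,0,-0.36],
    [0,0,-0.5],
    [0,0,-0.6],
    [0,0,-0.75],
    [0,0,-0.9],
    [0,0,-1],
  ],
)

```text
clock: 1.1
eef_pos: [0.3544, -0.272, 0.2309]
tool_rot: [0.889, 0.459, -0.0, -0.0]
ft_force: [0.3, -0.2, 0.1]
grip_width: 0.0853
grasp_force: 0.0
```

Emit:
drive_tool(
  slide=[
    [0,0,0],
    [0,0,0],
    [0,0,0],
    [0,0,0],
    [0,0,0],
    [0,0,0],
    [0,0,0],
    [0,0,0],
  ],
  rotation=[
    [0,0,-0.12],
    [0,0,-0.24],
    [0,0,-0.36],
    [0,0,-0.5],
    [0,0,-0.6],
    [0,0,-0.75],
    [0,0,-0.9],
    [0,0,-1],
  ],
)

```text
clock: 2.1
eef_pos: [0.3541, -0.2727, 0.2311]
tool_rot: [0.748, 0.664, -0.0, -0.0]
ft_force: [0.8, -0.9, 0.1]
grip_width: 0.0851
grasp_force: 0.0
```

Emit:
drive_tool(
  slide=[
    [0,0,0],
    [0,0,0],
    [0,0,0],
    [0,0,0],
    [0,0,0],
    [0,0,0],
    [0,0,0],
    [0,0,0],
  ],
  rotation=[
    [0,0,-0.12],
    [0,0,-0.24],
    [0,0,-0.36],
    [0,0,-0.5],
    [0,0,-0.6],
    [0,0,-0.75],
    [0,0,-0.9],
    [0,0,-1],
  ],
)

```text
clock: 3.1
eef_pos: [0.3541, -0.2727, 0.2311]
tool_rot: [0.56, 0.828, 0.0, -0.0]
ft_force: [0.8, 0.3, 0.6]
grip_width: 0.0852
grasp_force: 0.0
```

Emit:
drive_tool(
  slide=[
    [0,0,0],
    [0,0,0],
    [0,0,0],
    [0,0,0],
    [0,0,0],
    [0,0,0],
    [0,0,0],
    [0,0,0],
  ],
  rotation=[
    [0,0,-0.12],
    [0,0,-0.24],
    [0,0,-0.36],
    [0,0,-0.5],
    [0,0,-0.6],
    [0,0,-0.75],
    [0,0,-0.9],
    [0,0,-1],
  ],
  gripper=0.6,
)

```text
clock: 4.1
eef_pos: [0.3541, -0.2726, 0.2311]
tool_rot: [0.338, 0.941, 0.0, -0.0]
ft_force: [-0.7, -0.2, -0.0]
grip_width: 0.0512
grasp_force: 0.0
```

```bash
python3 - <<'E'
from h import *
st();r=Rl(45);rows([(tcp(lev(0),r,-.06),r)])
E
```

```text
t 4.1 tcp case [-209.6  -84.   231.1] grasp [-209.6  -84.   250.1] z [-0.001  0.    -1.   ] y [ 0.466  0.885 -0.   ] F [-0.7 -0.2 -0. ] w 0.0512 q [-0.66  0.14 -0.13  1.31 -0.    0.03]
[-0.057, 0.41, 0.565] [-0.38, -1.54, -0.919]
```

Emit:
drive_tool(
  slide=[
    [0,0.05,0.03],
    [0,0.1,0.06],
    [0,0.15,0.1],
    [-0.02,0.2,0.14],
    [-0.03,0.25,0.18],
    [-0.04,0.3,0.22],
    [-0.05,0.35,0.26],
    [-0.05,0.4,0.3],
  ],
  rotation=[
    [-0.03,-0.12,-0.07],
    [-0.06,-0.24,-0.14],
    [-0.09,-0.36,-0.21],
    [-0.12,-0.5,-0.3],
    [-0.15,-0.62,-0.37],
    [-0.18,-0.74,-0.45],
    [-0.21,-0.87,-0.52],
    [-0.24,-1,-0.6],
  ],
)

```text
clock: 5.1
eef_pos: [0.4277, -0.2033, 0.1561]
tool_rot: [0.184, 0.949, -0.028, 0.253]
ft_force: [0.2, 0.2, -0.2]
grip_width: 0.0515
grasp_force: 0.0
```

```bash
python3 - <<'E'
from h import *
st();r=Rl(45);rows([(tcp(lev(0),r,-.06),r)])
E
```

```text
t 5.1 tcp case [-151.6   -1.2  156.1] grasp [-160.9   -0.3  172.6] z [ 0.49  -0.048 -0.871] y [0.167 0.985 0.04 ] F [ 0.2  0.2 -0.2] w 0.0515 q [-0.51 -0.09 -0.72  0.44  0.1  -0.1 ]
[0.124, -0.005, 0.235] [-0.14, -0.537, -0.317]
```

Emit:
drive_tool(
  slide=[
    [0.015,0,0.03],
    [0.03,0,0.06],
    [0.045,0,0.09],
    [0.06,0,0.12],
    [0.08,0,0.15],
    [0.1,0,0.18],
    [0.11,-0.005,0.21],
    [0.124,-0.005,0.235],
  ],
  rotation=[
    [-0.02,-0.07,-0.04],
    [-0.04,-0.14,-0.08],
    [-0.06,-0.2,-0.12],
    [-0.07,-0.27,-0.16],
    [-0.09,-0.34,-0.2],
    [-0.11,-0.4,-0.24],
    [-0.12,-0.47,-0.28],
    [-0.14,-0.537,-0.317],
  ],
)

```text
clock: 6.1
eef_pos: [0.4296, -0.2029, 0.0898]
tool_rot: [0.095, 0.919, -0.039, 0.38]
ft_force: [0.4, 0.3, -0.6]
grip_width: 0.0509
grasp_force: 0.0
```

```bash
python3 - <<'E'
from h import *
st();r=Rl(45);rows([(tcp(lev(0),r,.019),r)])
c,P=cam('side');cv2.imwrite('pics/a.png',cv2.resize(c["image"][100:300,80:330,::-1],None,fx=2.8,fy=2.8))
E
```

```text
t 6.1 tcp case [-149.8   -0.4   89.8] grasp [-163.2   -0.4  103.3] z [ 0.707 -0.    -0.708] y [0. 1. 0.] F [ 0.4  0.3 -0.6] w 0.0509 q [-0.63  0.07 -1.08 -0.31  0.29 -0.31]
[-0.001, 0.002, 0.317] [-0.0, -0.002, -0.001]
```

View pics/a.png

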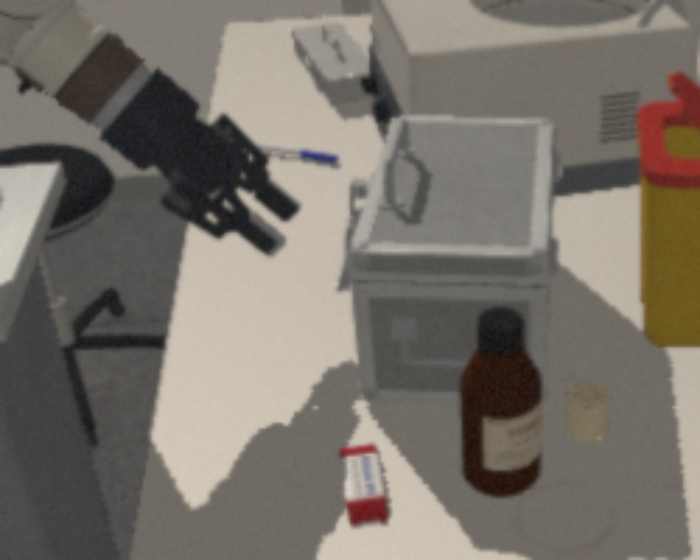

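Emit:
drive_tool(
  slide=[
    [0,0,0.04],
    [0,0,0.08],
    [0,0,0.12],
    [0,0,0.16],
    [0,0,0.2],
    [0,0,0.24],
    [0,0,0.28],
    [0,0.002,0.317],
  ],
  rotation=[
    [0,0,0],
    [0,0,0],
    [0,0,0],
    [0,0,0],
    [0,0,0],
    [0,0,0],
    [0,0,0],
    [0,0,0],
  ],
)

```text
clock: 7.15
eef_pos: [0.485, -0.2141, 0.0332]
tool_rot: [0.095, 0.919, -0.039, 0.38]
ft_force: [-0.8, 0.2, -0.5]
grip_width: 0.0511
grasp_force: 0.0
```

Emit:
drive_tool(
  slide=[
    [0,0,0],
    [0,0,0],
    [0,0,0],
    [0,0,0],
    [0,0,0],
    [0,0,0],
    [0,0,0],
    [0,0,0],
  ],
  rotation=[
    [0,0,0],
    [0,0,0],
    [0,0,0],
    [0,0,0],
    [0,0,0],
    [0,0,0],
    [0,0,0],
    [0,0,0],
  ],
  gripper=0,
)

```text
clock: 8.15
eef_pos: [0.4843, -0.2126, 0.0335]
tool_rot: [0.094, 0.92, -0.037, 0.379]
ft_force: [2.8, 4.6, -1.6]
grip_width: 0.0232
grasp_force: 58.8
```

```bash
python3 - <<'E'
from h import *
st();print(bot.get_obs()["grasp_force"])
c,P=cam('side');cv2.imwrite('pics/b.png',cv2.resize(c["image"][130:260,130:310,::-1],None,fx=4,fy=4))
def T(th,p): r=Rl(p);return tcp(lev(th),r),r
rows([T(.08*k,45+k*.5) for k in range(1,9)])
E
```

```text
t 8.15 tcp case [-94.3   1.2  33.5] grasp [-107.7    1.2   47. ] z [ 0.705  0.003 -0.709] y [-0.001  1.     0.003] F [ 2.8  4.6 -1.6] w 0.0232 q [-0.55  0.35 -1.02 -0.55  0.25 -0.25]
58.80018020281568
[0.005, -0.005, -0.015] [0.005, 0.012, -0.002]
[0.012, -0.005, -0.032] [0.005, 0.029, -0.002]
[0.018, -0.005, -0.049] [0.005, 0.047, -0.002]
[0.022, -0.005, -0.066] [0.005, 0.064, -0.002]
[0.025, -0.005, -0.083] [0.005, 0.081, -0.002]
[0.027, -0.005, -0.101] [0.005, 0.099, -0.002]
[0.027, -0.005, -0.118] [0.005, 0.116, -0.002]
[0.026, -0.004, -0.136] [0.005, 0.134, -0.002]
```

View pics/b.png

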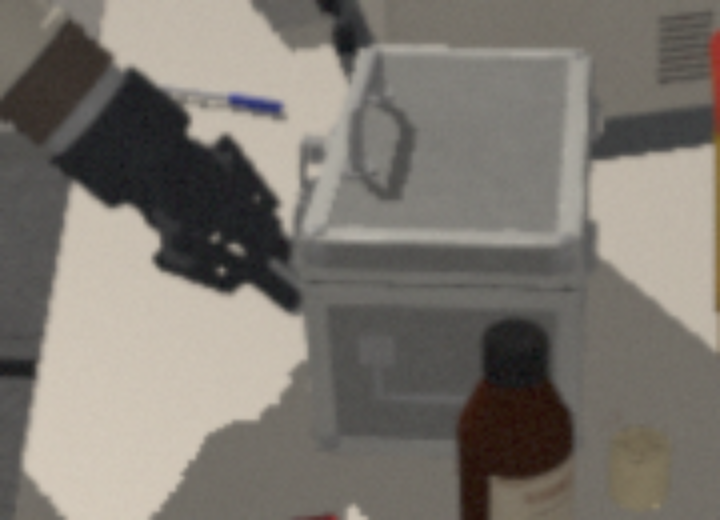

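The gripper at (250,250) in the crop holds the lever: opening is 23 mm at 59 N, and the lid is shut. Next I swing it.

Emit:
drive_tool(
  slide=[
    [0.005,0,-0.015],
    [0.012,0,-0.032],
    [0.018,0,-0.049],
    [0.022,0,-0.066],
    [0.025,0,-0.083],
    [0.027,0,-0.101],
    [0.027,0,-0.118],
    [0.026,0,-0.136],
  ],
  rotation=[
    [0,0.01,0],
    [0,0.03,0],
    [0,0.045,0],
    [0,0.065,0],
    [0,0.08,0],
    [0,0.1,0],
    [0,0.115,0],
    [0,0.135,0],
  ],
)

```text
clock: 9.2
eef_pos: [0.4573, -0.207, 0.0537]
tool_rot: [0.095, 0.932, -0.034, 0.349]
ft_force: [7.1, 3.4, -4.2]
grip_width: 0.0227
grasp_force: 59.2
```

```bash
python3 - <<'E'
from h import *
st();print(bot.get_obs()["grasp_force"],lev(.64))
def T(th,p): r=Rl(p);return tcp(lev(th),r),r
rows([T(.64+.08*k,49+k*.7) for k in range(1,9)])
E
```

```text
t 9.2 tcp case [-121.9    1.2   53.7] grasp [-134.4    1.1   68.1] z [ 0.657  0.003 -0.754] y [-0.002  1.     0.002] F [ 7.1  3.4 -4.2] w 0.0227 q [-0.57  0.2  -1.   -0.32  0.24 -0.28]
59.23330066725612 [np.float64(-135.3086019693793), 0, np.float64(67.4155283682685)]
[0.003, -0.005, -0.018] [0.006, 0.027, 0.0]
[0.001, -0.005, -0.035] [0.006, 0.051, 0.0]
[-0.003, -0.005, -0.052] [0.006, 0.076, 0.0]
[-0.008, -0.005, -0.069] [0.006, 0.1, 0.0]
[-0.015, -0.005, -0.085] [0.006, 0.125, 0.0]
[-0.023, -0.004, -0.1] [0.006, 0.149, 0.0]
[-0.032, -0.004, -0.114] [0.006, 0.173, 0.0]
[-0.042, -0.004, -0.128] [0.006, 0.198, 0.0]
```

Emit:
drive_tool(
  slide=[
    [0.003,0,-0.018],
    [0.001,0,-0.035],
    [-0.003,0,-0.052],
    [-0.008,0,-0.069],
    [-0.015,0,-0.085],
    [-0.023,0,-0.1],
    [-0.032,0,-0.114],
    [-0.042,0,-0.128],
  ],
  rotation=[
    [0,0.025,0],
    [0,0.05,0],
    [0,0.075,0],
    [0,0.1,0],
    [0,0.125,0],
    [0,0.15,0],
    [0,0.175,0],
    [0,0.2,0],
  ],
)

```text
clock: 10.2
eef_pos: [0.4447, -0.2044, 0.0848]
tool_rot: [0.097, 0.948, -0.03, 0.302]
ft_force: [11.1, 3.0, -7.0]
grip_width: 0.0228
grasp_force: 59.5
```

```bash
python3 - <<'E'
from h import *
st();print(bot.get_obs()["grasp_force"],lev(1.28))
def T(th,p): r=Rl(p);return tcp(lev(th),r),r
rows([T(1.28+.07*k,54.6+k*.7) for k in range(1,9)])
E
```

```text
t 10.2 tcp case [-134.7    1.2   84.8] grasp [-145.7    1.1  100.3] z [ 0.579  0.003 -0.816] y [-0.002  1.     0.002] F [11.1  3.  -7. ] w 0.0228 q [-0.56  0.07 -0.89  0.02  0.2  -0.29]
59.50569335371256 [np.float64(-145.999039595095), 0, np.float64(100.32502864054112)]
[-0.008, -0.005, -0.013] [0.006, 0.023, 0.0]
[-0.017, -0.005, -0.024] [0.006, 0.047, 0.0]
[-0.027, -0.005, -0.035] [0.006, 0.072, 0.0]
[-0.038, -0.005, -0.045] [0.006, 0.096, 0.001]
[-0.049, -0.005, -0.054] [0.006, 0.121, 0.001]
[-0.061, -0.005, -0.063] [0.006, 0.145, 0.001]
[-0.074, -0.005, -0.07] [0.006, 0.17, 0.001]
[-0.087, -0.005, -0.076] [0.006, 0.194, 0.001]
```

Emit:
drive_tool(
  slide=[
    [-0.008,0,-0.013],
    [-0.017,0,-0.024],
    [-0.027,0,-0.035],
    [-0.038,0,-0.045],
    [-0.049,0,-0.054],
    [-0.061,0,-0.063],
    [-0.074,0,-0.07],
    [-0.087,0,-0.076],
  ],
  rotation=[
    [0,0.025,0],
    [0,0.05,0],
    [0,0.075,0],
    [0,0.1,0],
    [0,0.12,0],
    [0,0.145,0],
    [0,0.17,0],
    [0,0.195,0],
  ],
)

```text
clock: 11.2
eef_pos: [0.4478, -0.205, 0.1095]
tool_rot: [0.099, 0.962, -0.024, 0.252]
ft_force: [6.7, 0.6, -13.9]
grip_width: 0.0223
grasp_force: 59.5
```

```bash
python3 - <<'E'
from h import *
st();print(bot.get_obs()["grasp_force"],lev(1.84))
c,P=cam('side');cv2.imwrite('pics/c.png',cv2.resize(c["image"][130:260,130:310,::-1],None,fx=4,fy=4))
E
```

```text
t 11.2 tcp case [-131.6    1.3  109.5] grasp [-140.9    1.2  126.1] z [ 0.489  0.003 -0.872] y [0.    1.    0.003] F [  6.7   0.6 -13.9] w 0.0223 q [-0.53  0.04 -0.74  0.3   0.16 -0.28]
59.46310374420136 [np.float64(-137.42556666998905), 0, np.float64(129.49011290874284)]
```

View pics/c.png

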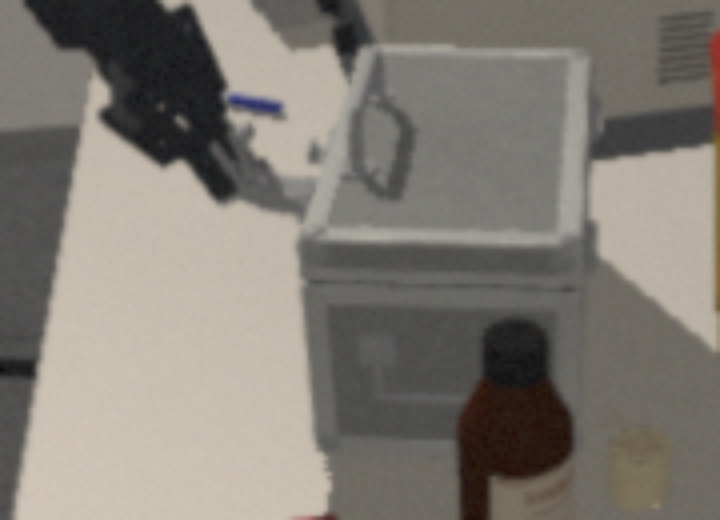

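The lever is up at about 1.76 rad (crop, 270,185), the hook is folded outward at (240,135), and the keeper at (315,150) is free. I push a little further, then release and retreat.

Emit:
drive_tool(
  slide=[
    [-0.012,0,-0.01],
    [-0.024,0,-0.018],
    [-0.024,0,-0.018],
    [-0.024,0,-0.018],
    [-0.024,0,-0.018],
    [-0.024,0,-0.018],
    [-0.024,0,-0.018],
    [-0.024,0,-0.018],
  ],
  rotation=[
    [0,0,0],
    [0,0,0],
    [0,0,0],
    [0,0,0],
    [0,0,0],
    [0,0,0],
    [0,0,0],
    [0,0,0],
  ],
)

```text
clock: 12.25
eef_pos: [0.4514, -0.2057, 0.1168]
tool_rot: [0.099, 0.962, -0.024, 0.253]
ft_force: [6.7, 2.1, -12.6]
grip_width: 0.0224
grasp_force: 59.7
```

Emit:
drive_tool(
  slide=[
    [0,0,0],
    [0,0,0],
    [0,0,0],
    [0,0,0],
    [0,0,-0.1],
    [0,0,-0.2],
    [0,0,-0.3],
    [0,0,-0.4],
  ],
  rotation=[
    [0,0,0],
    [0,0,0],
    [0,0,0],
    [0,0,0],
    [0,0,0],
    [0,0,0],
    [0,0,0],
    [0,0,0],
  ],
  gripper=0.6,
)

```text
clock: 13.25
eef_pos: [0.4043, -0.1974, 0.207]
tool_rot: [0.099, 0.961, -0.026, 0.255]
ft_force: [0.2, 0.1, -0.3]
grip_width: 0.051
grasp_force: 0.0
```

```bash
python3 - <<'E'
from h import *
st();r=Rb(70);rows([(tcp([-53,0,179],r,-.07),r)])
for n in('side','top'):
    c,P=cam(n);Q=L(P.reshape(-1,3)); b=(Q[:,0]<-79)&(Q[:,0]>-170)&(abs(Q[:,1])<20)&(Q[:,2]>20)&(Q[:,2]<185)
    print(n,Q[b][np.argsort(Q[b][:,0])][::max(1,b.sum()//12)].round())
    if n=='side':cv2.imwrite('pics/d.png',cv2.resize(c["image"][130:230,180:300,::-1],None,fx=5,fy=5))
E
```

```text
t 13.25 tcp case [-1.757e+02 -2.000e-01  2.070e+02] grasp [-1.851e+02 -2.000e-01  2.235e+02] z [ 0.496 -0.    -0.868] y [0.001 1.    0.   ] F [ 0.2  0.1 -0.3] w 0.051 q [-0.58 -0.2  -0.65  0.63  0.18 -0.32]
[-0.418, 0.001, 0.065] [0.266, 0.267, 3.131]
side [[-156.   -4.   98.]
 [-148.  -10.   96.]
 [-143.    3.  122.]
 [-140.    2.  131.]
 [-136.   -8.   98.]
 [-130.    5.  107.]
 [-125.   -7.   92.]
 [-118.  -12.   98.]
 [-112.   -8.   96.]
 [-104.   -9.   97.]
 [ -97.   -8.   97.]
 [ -91.   18.  107.]
 [ -83.   -7.  134.]]
top [[-156.    5.   96.]
 [-149.    9.   96.]
 [-143.   -1.  131.]
 [-136.   -4.  118.]
 [-129.   -7.   99.]
 [-123.   10.  102.]
 [-116.    8.  102.]
 [-109.  -11.  104.]
 [-102.    7.  102.]
 [ -96.  -12.  102.]
 [ -91.   10.  105.]
 [ -87.  -16.  108.]
 [ -80.   -7.  137.]]
```

View pics/d.png

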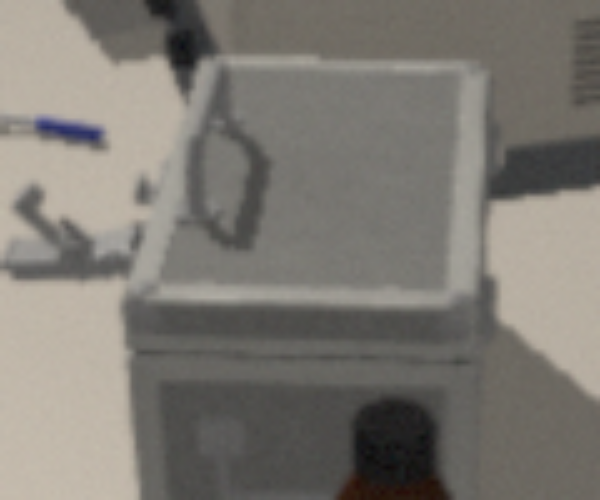

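The lever has settled near 1.2 rad, tip at (10,265) in the crop. The hook is thrown out, nose at (30,195), well clear of the keeper at (145,190), and the lid is shut. Now the bow, at (235,190).

Emit:
drive_tool(
  slide=[
    [-0.05,0,0],
    [-0.1,0,0],
    [-0.15,0,0],
    [-0.2,0,0],
    [-0.25,0,0],
    [-0.3,0,0],
    [-0.35,0,0],
    [-0.4,0,0],
  ],
  rotation=[
    [0,0,0.12],
    [0,0,0.25],
    [0,0,0.37],
    [0,0,0.5],
    [0,0,0.62],
    [0,0,0.75],
    [0,0,0.87],
    [0,0,1],
  ],
)

```text
clock: 14.35
eef_pos: [0.4902, -0.2152, 0.2546]
tool_rot: [0.335, 0.907, 0.038, 0.253]
ft_force: [-0.1, 0.5, -1.1]
grip_width: 0.0513
grasp_force: 0.0
```

Emit:
drive_tool(
  slide=[
    [0,0,0],
    [0,0,0],
    [0,0,0],
    [0,0,0],
    [0,0,0],
    [0,0,0],
    [0,0,0],
    [0,0,0],
  ],
  rotation=[
    [0,0,0.12],
    [0,0,0.25],
    [0,0,0.37],
    [0,0,0.5],
    [0,0,0.62],
    [0,0,0.75],
    [0,0,0.87],
    [0,0,1],
  ],
)

```text
clock: 15.35
eef_pos: [0.4899, -0.2151, 0.2544]
tool_rot: [0.549, 0.796, 0.1, 0.236]
ft_force: [1.2, 0.2, 0.2]
grip_width: 0.051
grasp_force: 0.0
```

```bash
python3 - <<'E'
from h import *
st();r=Rb(70);rows([(tcp([-53,0,179],r,-.07),r)])
E
```

```text
t 15.35 tcp case [-8.830e+01 -2.000e-01  2.544e+02] grasp [-9.770e+01 -2.000e-01  2.709e+02] z [ 0.494  0.    -0.869] y [0.733 0.537 0.417] F [1.2 0.2 0.2] w 0.051 q [-0.49 -0.06 -0.41  0.72  0.14  0.75]
[-0.01, 0.018, 0.056] [0.327, 0.095, 1.132]
```

Emit:
drive_tool(
  slide=[
    [0,0,0],
    [0,0,0],
    [0,0,0],
    [0,0,0],
    [0,0,0],
    [0,0,0],
    [0,0,0],
    [0,0,0],
  ],
  rotation=[
    [0.04,0.01,0.12],
    [0.07,0.02,0.25],
    [0.11,0.03,0.37],
    [0.15,0.04,0.5],
    [0.18,0.05,0.62],
    [0.22,0.06,0.75],
    [0.25,0.07,0.87],
    [0.3,0.08,1],
  ],
)

```text
clock: 16.35
eef_pos: [0.4898, -0.2152, 0.2543]
tool_rot: [0.743, 0.645, 0.106, 0.146]
ft_force: [0.0, -0.4, -0.9]
grip_width: 0.0513
grasp_force: 0.0
```

```bash
python3 - <<'E'
from h import *
st();r=Rb(70);rows([(tcp([-53,0,180],r,d),r) for d in(-.06,.017)])
E
```

```text
t 16.35 tcp case [-8.840e+01 -2.000e-01  2.543e+02] grasp [-95.1  -0.  272. ] z [ 0.355 -0.009 -0.935] y [0.933 0.066 0.354] F [ 0.  -0.4 -0.9] w 0.0513 q [-0.46  0.03 -0.25  0.94  0.08  1.27]
[-0.0, 0.03, 0.088] [0.027, 0.018, 0.131]
[0.003, 0.026, 0.396] [0.027, 0.018, 0.131]
```

Emit:
drive_tool(
  slide=[
    [0,0.02,0.03],
    [0,0.03,0.08],
    [0,0.03,0.13],
    [0,0.03,0.18],
    [0,0.03,0.23],
    [0,0.03,0.28],
    [0,0.026,0.33],
    [0,0.026,0.376],
  ],
  rotation=[
    [0.02,0.01,0.07],
    [0.027,0.018,0.13],
    [0.027,0.018,0.13],
    [0.027,0.018,0.13],
    [0.027,0.018,0.13],
    [0.027,0.018,0.13],
    [0.027,0.018,0.13],
    [0.027,0.018,0.13],
  ],
  gripper=0.35,
)

```text
clock: 17.35
eef_pos: [0.5286, -0.2236, 0.1693]
tool_rot: [0.763, 0.623, 0.11, 0.136]
ft_force: [-0.1, 0.3, 0.1]
grip_width: 0.0299
grasp_force: 0.0
```

Emit:
drive_tool(
  slide=[
    [0,0,0],
    [0,0,0],
    [0,0,0],
    [0,0,0],
    [0,0,0],
    [0,0,0],
    [0,0,0],
    [0,0,0],
  ],
  rotation=[
    [0,0,0],
    [0,0,0],
    [0,0,0],
    [0,0,0],
    [0,0,0],
    [0,0,0],
    [0,0,0],
    [0,0,0],
  ],
  gripper=0,
)

```text
clock: 18.35
eef_pos: [0.5284, -0.2235, 0.17]
tool_rot: [0.763, 0.623, 0.11, 0.136]
ft_force: [2.8, -0.4, -8.0]
grip_width: 0.0054
grasp_force: 58.3
```

```bash
cat >> h.py <<'E'
def bow(a,r=None):  # case mm of bow at lid angle a
    c,s=np.cos(a),np.sin(a); x,z=-128,59
    return [75+x*c+z*s,0,120+z*c-x*s]
E
python3 - <<'E'
from h import *
st();print(bot.get_obs()["grasp_force"])
o=bot.get_obs();r=R.from_quat(o["tool_rot"])
d=o["eef_pos"]-W(bow(0))
rows([(W(bow(.08*k))+d,r) for k in range(1,9)])
E
```

```text
t 18.35 tcp case [-48.9  -0.5 170. ] grasp [-55.4  -0.5 187.9] z [ 0.344 -0.    -0.939] y [0.939 0.003 0.344] F [ 2.8 -0.4 -8. ] w 0.0054 q [-0.44  0.18 -0.31  0.74  0.08  1.34]
58.346078395843506
[-0.0, 0.033, -0.031] [0.0, 0.0, 0.0]
[-0.0, 0.068, -0.059] [0.0, 0.0, 0.0]
[-0.0, 0.106, -0.084] [0.0, 0.0, 0.0]
[-0.0, 0.145, -0.106] [0.0, 0.0, 0.0]
[-0.001, 0.186, -0.124] [0.0, 0.0, 0.0]
[-0.001, 0.229, -0.14] [0.0, 0.0, 0.0]
[-0.001, 0.272, -0.152] [0.0, 0.0, 0.0]
[-0.001, 0.317, -0.16] [0.0, 0.0, 0.0]
```

Emit:
drive_tool(
  slide=[
    [0,0,0],
    [0,0,0],
    [0,0,0],
    [0,0,0],
    [0,0,0.01],
    [0,0,0.02],
    [0,0,0.028],
    [0,0,0.028],
  ],
  rotation=[
    [0,0,0],
    [0,0,0],
    [0,0,0],
    [0,0,0],
    [0,0,0],
    [0,0,0],
    [0,0,0],
    [0,0,0],
  ],
  gripper=0.35,
)

```text
clock: 19.35
eef_pos: [0.5308, -0.224, 0.1632]
tool_rot: [0.763, 0.623, 0.11, 0.135]
ft_force: [1.0, 0.2, 0.4]
grip_width: 0.0302
grasp_force: 0.0
```

Emit:
drive_tool(
  slide=[
    [0,0,0],
    [0,0,0],
    [0,0,0],
    [0,0,0],
    [0,0,0],
    [0,0,0],
    [0,0,0],
    [0,0,0],
  ],
  rotation=[
    [0,0,0],
    [0,0,0],
    [0,0,0],
    [0,0,0],
    [0,0,0],
    [0,0,0],
    [0,0,0],
    [0,0,0],
  ],
  gripper=0,
)

```text
clock: 20.35
eef_pos: [0.5308, -0.2241, 0.1636]
tool_rot: [0.763, 0.623, 0.11, 0.136]
ft_force: [-2.2, 0.7, 0.7]
grip_width: 0.0061
grasp_force: 58.5
```

```bash
python3 - <<'E'
from h import *
st();print(bot.get_obs()["grasp_force"])
o=bot.get_obs();r=R.from_quat(o["tool_rot"])
d=o["eef_pos"]-W(bow(0))
rows([(W(bow(.08*k))+d,r) for k in range(1,9)])
E
```

```text
t 20.35 tcp case [-46.4  -0.6 163.6] grasp [-53.   -0.6 181.4] z [ 0.344 -0.    -0.939] y [0.939 0.003 0.344] F [-2.2  0.7  0.7] w 0.0061 q [-0.44  0.19 -0.31  0.73  0.08  1.34]
58.536935448646545
[-0.0, 0.033, -0.031] [0.0, 0.0, 0.0]
[-0.0, 0.068, -0.059] [0.0, 0.0, 0.0]
[-0.0, 0.106, -0.084] [0.0, 0.0, 0.0]
[-0.0, 0.145, -0.106] [0.0, 0.0, 0.0]
[-0.001, 0.186, -0.124] [0.0, 0.0, 0.0]
[-0.001, 0.229, -0.14] [0.0, 0.0, 0.0]
[-0.001, 0.272, -0.152] [0.0, 0.0, 0.0]
[-0.001, 0.317, -0.16] [0.0, 0.0, 0.0]
```

Gripped at the pad centre. Now the lift.

Emit:
drive_tool(
  slide=[
    [0,0.033,-0.031],
    [0,0.068,-0.059],
    [0,0.106,-0.084],
    [0,0.145,-0.106],
    [-0.001,0.186,-0.124],
    [-0.001,0.229,-0.14],
    [-0.001,0.272,-0.152],
    [-0.001,0.317,-0.16],
  ],
  rotation=[
    [0,0,0],
    [0,0,0],
    [0,0,0],
    [0,0,0],
    [0,0,0],
    [0,0,0],
    [0,0,0],
    [0,0,0],
  ],
)

```text
clock: 21.35
eef_pos: [0.5901, -0.2363, 0.2301]
tool_rot: [0.763, 0.623, 0.11, 0.136]
ft_force: [-7.2, -0.1, -1.3]
grip_width: 0.0058
grasp_force: 58.5
```

```bash
python3 - <<'E'
from h import *
st();print(bow(.64))
o=bot.get_obs();r=R.from_quat(o["tool_rot"])
d=r.apply([0,0,.017])
rows([(W(bow(.64+.08*k))+d,r) for k in range(1,9)])
E
```

```text
t 21.35 tcp case [ 14.1  -0.6 230.1] grasp [  7.5  -0.6 248. ] z [ 0.344 -0.001 -0.939] y [0.939 0.003 0.344] F [-7.2 -0.1 -1.3] w 0.0058 q [-0.42  0.25 -0.05  0.93  0.07  1.37]
[np.float64(7.566274031191675), 0, np.float64(243.76466620955946)]
[0.002, 0.039, 0.003] [0.0, 0.0, 0.0]
[0.002, 0.084, 0.002] [0.0, 0.0, 0.0]
[0.002, 0.129, 0.004] [0.0, 0.0, 0.0]
[0.002, 0.174, 0.01] [0.0, 0.0, 0.0]
[0.002, 0.218, 0.02] [0.0, 0.0, 0.0]
[0.002, 0.261, 0.033] [0.0, 0.0, 0.0]
[0.001, 0.303, 0.049] [0.0, 0.0, 0.0]
[0.001, 0.344, 0.069] [0.0, 0.0, 0.0]
```

Emit:
drive_tool(
  slide=[
    [0,0.039,-0.004],
    [0,0.084,-0.004],
    [0,0.129,-0.002],
    [0,0.174,0.004],
    [0,0.218,0.014],
    [0,0.261,0.027],
    [0,0.303,0.044],
    [0,0.344,0.064],
  ],
  rotation=[
    [0,0,0],
    [0,0,0],
    [0,0,0],
    [0,0,0],
    [0,0,0],
    [0,0,0],
    [0,0,0],
    [0,0,0],
  ],
)

```text
clock: 22.35
eef_pos: [0.6766, -0.2542, 0.2474]
tool_rot: [0.762, 0.622, 0.112, 0.138]
ft_force: [-9.9, 0.8, 9.5]
grip_width: 0.0051
grasp_force: 62.3
```

```bash
python3 - <<'E'
from h import *
st();print(bow(1.28))
c,P=cam('side');save(c,'e.png')
E
```

```text
t 22.35 tcp case [102.4  -0.6 247.4] grasp [ 95.8  -0.5 265.2] z [ 0.35  -0.001 -0.937] y [0.937 0.003 0.35 ] F [-9.9  0.8  9.5] w 0.0051 q [-0.39  0.41  0.22  1.03  0.06  1.4 ]
[np.float64(94.82338892417397), 0, np.float64(259.54222748530617)]
```

View pics/e.png

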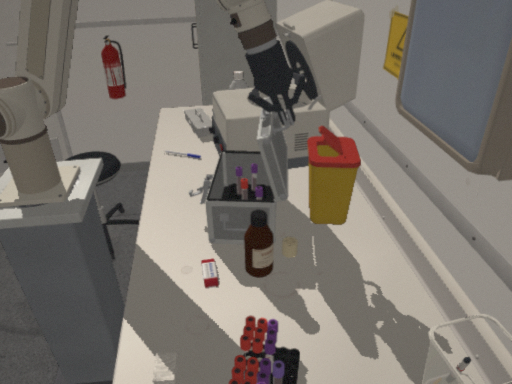

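The lid stands open at about (275,150), the tubes inside are visible, and the bystanders have not moved. Now I release gently and back off.

Emit:
drive_tool(
  slide=[
    [0,0,0],
    [0,0,0],
    [0,0,0],
    [0,0,0],
    [0,0,-0.07],
    [0,0,-0.15],
    [0,0,-0.25],
    [0,0,-0.35],
  ],
  rotation=[
    [0,0,0],
    [0,0,0],
    [0,0,0],
    [0,0,0],
    [0,0,0],
    [0,0,0],
    [0,0,0],
    [0,0,0],
  ],
  gripper=0.23,
)

```text
clock: 23.4
eef_pos: [0.6455, -0.2472, 0.3279]
tool_rot: [0.762, 0.623, 0.111, 0.137]
ft_force: [0.4, 0.6, -0.3]
grip_width: 0.0199
grasp_force: 0.0
```

```bash
python3 - <<'E'
from h import *
st()
c,P=cam('side');save(c,'f.png');Q=L(P.reshape(-1,3))
b=(abs(Q[:,1])<110)&(Q[:,2]>160)&(Q[:,2]<270)&(Q[:,0]>0)&(Q[:,0]<120)
for z in range(160,285,15):
    k=b&(abs(Q[:,2]-z)<7); print(z,k.sum(),np.percentile(Q[k][:,0],[5,50,95]).round() if k.any() else '')
E
```

```text
t 23.4 tcp case [ 70.5  -0.  327.9] grasp [ 64.   -0.  345.8] z [ 0.347 -0.    -0.938] y [0.938 0.003 0.346] F [ 0.4  0.6 -0.3] w 0.0199 q [-0.39  0.33  0.32  1.21  0.07  1.39]
160 36 [89. 90. 91.]
175 87 [85. 87. 89.]
190 80 [80. 82. 84.]
205 77 [76. 78. 80.]
220 76 [71. 73. 75.]
235 71 [67. 69. 71.]
250 150 [63. 66. 87.]
265 533 [35. 51. 95.]
280 0
```

View pics/f.png

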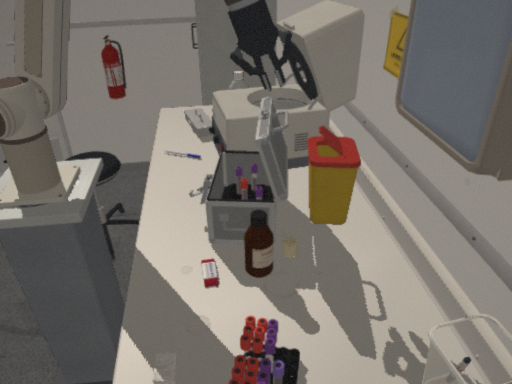

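The lid stands at about 73°, the gripper at (260,60) is clear, and the bottle, packet and tape are where they were. Handing in.

```bash
python3 -c "
from workcell import bot
print(bot.job_done())"
```

```text
the job is handed in; nothing more can be done
None
```

The latch is undone with its hook clear of the keeper, the lid stands open at about 73° with the gripper clear of it, the bottle, needle packet and tape roll look unmoved in the last picture, and I handed the job in at about 23 s; the lever sank back to roughly 1.2 rad after release, but the hook stayed off.

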